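# Push a stuck charger block out of its bedside dock

## Task

The black charger block is stuck flush in its wooden bedside dock. Take the C-shaped push-out tool by its orange handle, feel out with its pin the hidden hole in the dock's underside and gently push the block up until it stands well proud of the dock, then stand the tool upright on the table clear of the dock and let go of it. Then pull the block out and set it down flat in the blue valet tray without dropping it, leaving the other things on the table where they are.

Things in the scene. Friction and masses are not known exactly. Their poses are not given: they have to be found in the camera images.
- dock: Dark wooden dock fixed to the table, a bridge 83 mm deep (x) by 116 mm wide (y), 88 mm high, pocket open at the top. Origin on the table under its centre, z up. Two legs 12 mm thick at y = +-52 mm; between them it is open underneath from front (-x, robot's side) to back, 92 mm wide. Pocket 47 mm (x) by 82 mm (y), 30 mm deep.
- dock_underside (a point): Middle of the dock's flat underside, 50 mm above the table; dock axes. The pocket floor is 8 mm thick here. A through hole 10.5 mm (x) by 16 mm (y) lies at y = 0, its centre anywhere from x = -10 to +10 mm: neither visible nor measured, feel it out with the pin. More than 25 N on underside or block is damage.
- charger_center (a point): Centre (half-way up) of the black charger block, 46 mm (x) by 80 mm (y) by 30 mm high, 0.11 to 0.23 kg, grey inlay on top. It starts down in the pocket, aligned with the dock, top flush with the dock's. Spring clips in the pocket's end walls grip it: some 5 to 12 N push it up (to 20 N if pushed well off its centre), and they keep it where it was raised to.
- tool_handle (a point): Centre of the orange handle of the C-shaped push-out tool (0.16 kg), standing upright on its foot. z up, x the way the mouth of the C opens. Handle 36 mm (x) by 16 mm (y, grasp across) by 45 mm high, centre 128 mm above the foot's underside. Top arm 30 mm wide, its underside 95 mm above the foot's. Spine inner face at x = -62, outer -72 mm.
- tool_tip (a point): Tip of the tool's upright steel pin, 8 mm in diameter, 30 mm long, directly below the handle centre: 90 mm below it, 38 mm above the foot's underside. The pin is sprung: it sinks into the foot by up to 7 mm, starting at 2.5 N and then 2.5 N per mm. The foot is 8 mm thick, 36 mm wide (y) and runs from x = -72 to +12 mm of the pin.
- tray_floor (a point): Centre of the inner floor (5 mm above the table) of the blue valet tray, fixed to the table; outside 130 mm (x) by 160 mm (y) by 16 mm high, walls 5 mm thick.
- remote_a: White remote control lying down, 150 x 44 x 18 mm, origin under its centre; leave alone.
- remote_b: White remote control lying down, 150 x 44 x 18 mm, origin under its centre; leave alone.
- mug: White mug, 76 mm across, 85 mm high, origin under its centre; leave alone.
- book: Green book lying flat, 110 x 160 x 22 mm, origin under its centre; leave alone.
- water: Green glass bottle, 60 mm across, 170 mm high, origin under its centre; leave alone.
- key_fob: Brass room-key fob, 85 x 32 x 12 mm, origin under its centre; leave alone.
Not all that is in view belongs to the job. There is more than one size of the part that bears tool_handle; the job needs the smallest.

How it is judged:
By the outcome, as a careful person would: the job done as asked, in the order asked, and still so for the second after the job is handed in, with the robot touching nothing.
It also fails if it takes over 72 s, if anything falls off the work surface, if the arm or the gripper's body presses on something with over 40 N, if the wrist force passes 120 N, or if a joint passes its speed limit or range.

## Robot

A 6-joint arm with a two-finger parallel gripper is mounted at the origin on the work surface. World frame = base frame: x ahead of the robot, y to its left, z up, the work surface at z = 0. Lengths are in m, angles in rad, forces in N, time in s.
With the tool pointing down it reaches from about 0.35 to 0.975 m from the base axis. Payload 4.9 kg.
Tool frame: the origin (TCP) lies midway between the tips of the shut fingers; the grasp point (between the pads) lies 19 mm behind it; z points along the fingers, y is the line along which they close (so a half turn about z gives the same grasp; the last joint's range is limited). The gripper opens to 85 mm and grips with 20 to 120 N. Pads are 22 mm wide; open, the fingers measure 114 mm over their backs; the gripper's body (76 mm by 85 mm) begins 54 mm behind the grasp point. The pads swing forward as they close: fully open they stand 13 mm farther back than shut.
Start: joints at [-1.346, 0.053, 1.613, -0, 1.476, -0.119], TCP at [0.211, -0.588, 0.231] pointing down, gripper open.
Joint ranges: [-3.01, 3.01], [-1.01, 2.22], [0.06, 2.58], [-1.02, 4.17], [0.09, 2.62], [-3.14, 3.14]. Speed limits (rad/s): [2.57, 2.57, 3.14, 3.14, 3.14, 3.14].

## Interface

Orientations are given as a rotation vector (axis times angle).
In Python, from station import ctrl gives the robot as it stands.
- The arm moves only by the tool carry_out, never from a script. Its argument "moves" is a list of rows, each an object of numbers: "x", "y", "z": the shift along the tool's x, y, z in units of 25 mm (1.0 is 25 mm); "turn": the turn about the tool's z in rad. In form: [{"x": .., "y": .., "z": .., "turn": ..}, ...]. A call has exactly 8 rows; each row shifts and turns the commanded pose from where the row before left it, along the tool's axes as they then stand; what a row does not reach is not made up. A row lasts 1/10 s, in which the tool goes at most 50 mm and 8.59 degrees, less where a joint would pass 70% of its speed; a pose out of reach is approached as far as the arm can. A call is refused whole if a number of a shift passes 1 or a number of a turn 0.15, either way. A call with a gripper value outside its range is refused whole. "grip" is the finger opening in mm, from 0 to 85.4, set as the call begins (left out, the last holds). The fingers move at their own pace and stop on an object; "newtons" is the grip in N (left out, the last holds). Time passes only in rows, so rows that do not move let the fingers close, or fill a call up. It gives the time, the measured TCP pose, the force, the opening and the grip force at its end, in the units of the state.
- ctrl.get_obs(): the state, without advancing time (a new reading comes with each control period).
- ctrl.get_image(name): name is "scene" or "top"; returns the picture (420x560x3 uint8, red, green, blue); there is no depth.
- ctrl.calibration(name): a dict with "fx", "fy", "cx", "cy" (pixels), "R" (3x3) and "t" (3): a world point X has camera coordinates R X + t. Camera axes: x right, y down, z forward; pixel columns grow to the right and rows downward; lengths in m; the calibration is good to about 2 mm. A picture is of the moment at which its call begins. calibration takes no time and is no camera call.
- ctrl.finish_job(): hands the job in; it is judged then, once.
Trained networks look in the newest picture that a camera, given by its name, has taken for a name from the list of things; names that differ only in an ending like _2 or _b are one class to them, and where a whole thing is asked for, a point or a joint stands for the part that bears it (a point fixed in the world has none). Each returns a list of dicts, best first, with "confidence" (0 to 1); they miss things now and then, are a little off and sometimes report something else, mostly with a low value. They report only what shows in the picture. A call takes as long as a camera call. They do not tell look-alikes from the thing itself.
- ctrl.look_for(camera, query): "rect" ([left, top, width, height] in pixels, round what is visible of it).
- ctrl.mark_of(camera, query): "pixel" ([column, row] in pixels: a listed point, or the origin of a listed thing).
The state is a dict: "t": time; "q": joint angles; "dq": joint speeds; "effort": joint torques, N m; "tool_pos": TCP position; "tool_rot": TCP orientation; "contact_force": force on the tool from outside, world axes, zero at the start; "wrist_torque": the same for the moment, N m; "opening": finger opening in m; "grip_force": force on a finger pad.
Only numpy, scipy, OpenCV 4.12 (cv2) and the standard library are available. Lean on these libraries where they do the work, as an engineer would, in place of code of your own. Each camera call takes 0.05 s, during which the arm holds its last target. There are 200 camera calls.

## Working session

There is one attempt and no reset: what is moved stays moved. The work goes in short steps, Python scripts to look and compute and a tool call to move; the robot and the scene stay as the last step left them, time stands still between calls to the robot, and variables do not carry over. Pictures are saved under pics/ and viewed, at most 11 in all, crops included, and the job is handed in when it is done.

Besides the shell and the picture viewer there is one more tool, called after "Call:" in YAML: its name, and indented under it one key for each argument. carry_out: Moves the arm, as the interface text tells. Its arguments: {"type":"object","properties":{"moves":{"type":"array"},"grip":{"type":"number"},"newtons":{"type":"number"}},"required":["moves"]}

```bash
mkdir -p pics; cat > h.py <<'E'
import numpy as np, cv2
from station import ctrl
def snap(cam,name):
    im=ctrl.get_image(cam); cv2.imwrite(f'pics/{name}.png',im[:,:,::-1]); return im
def ray(cam,px,z):
    c=ctrl.calibration(cam); R=np.array(c['R']); t=np.array(c['t'])
    d=R.T@np.array([(px[0]-c['cx'])/c['fx'],(px[1]-c['cy'])/c['fy'],1]); o=-R.T@t
    return o+d*(z-o[2])/d[2]
def proj(cam,X):
    c=ctrl.calibration(cam); p=np.array(c['R'])@np.array(X)+np.array(c['t'])
    return np.array([c['fx']*p[0]/p[2]+c['cx'],c['fy']*p[1]/p[2]+c['cy']])
E
python3 - <<'E'
from h import *
a=snap('scene','s0'); b=snap('top','t0')
for cam in('scene','top'):
    c=ctrl.calibration(cam); print(cam, c['fx'], -np.array(c['R']).T@np.array(c['t']))
    for q in('tool_handle','tool_tip','charger_center','dock','dock_underside','tray_floor'):
        print(cam,q,[(np.round(d['pixel']).tolist(),round(d['confidence'],2)) for d in ctrl.mark_of(cam,q)])
print(ctrl.get_obs())
E
```

```text
scene 385.7101047121253 [ 1.09337029 -0.53598102  0.78866858]
scene tool_handle [([343.0, 167.0], 0.98), ([306.0, 116.0], 0.84), ([297.0, 142.0], 0.8)]
scene tool_tip [([296.0, 176.0], 0.46), ([337.0, 192.0], 0.44)]
scene charger_center [([293.0, 250.0], 0.97)]
scene dock [([294.0, 271.0], 0.71)]
scene dock_underside [([201.0, 352.0], 0.63), ([296.0, 256.0], 0.55)]
scene tray_floor [([190.0, 285.0], 0.7), ([298.0, 250.0], 0.29), ([343.0, 165.0], 0.25)]
top 448.27882340175915 [ 0.36929432 -0.00819736  1.37680967]
top tool_handle [([188.0, 266.0], 0.63), ([175.0, 218.0], 0.62), ([138.0, 309.0], 0.62)]
top tool_tip []
top charger_center [([287.0, 170.0], 0.74)]
top dock [([285.0, 176.0], 0.66)]
top dock_underside [([286.0, 170.0], 0.57)]
top tray_floor [([363.0, 216.0], 0.61)]
{'t': 0.7, 'q': array([-1.34597792e+00,  5.26921970e-02,  1.61286633e+00,  1.64736244e-05,
        1.47602642e+00, -1.19029515e-01]), 'dq': array([ 0.0004311 ,  0.00057969, -0.00068894, -0.00024953, -0.00030588,
        0.00018121]), 'effort': array([-5.10353914e-05, -3.93556988e+01, -3.70368719e+01, -1.23362870e-04,
        3.58293673e-04, -9.96554775e-06]), 'tool_pos': array([ 0.21068005, -0.58840895,  0.23132855]), 'tool_rot': array([3.09527124e+00, 5.37454626e-01, 2.63645209e-05]), 'contact_force': array([ 0.5242285 ,  1.10342408, -0.17548916]), 'wrist_torque': array([ 0.05156579,  0.01790563, -0.00776098]), 'grip_force': 0.0, 'opening': 0.08544964277147855}
```

View pics/s0.png

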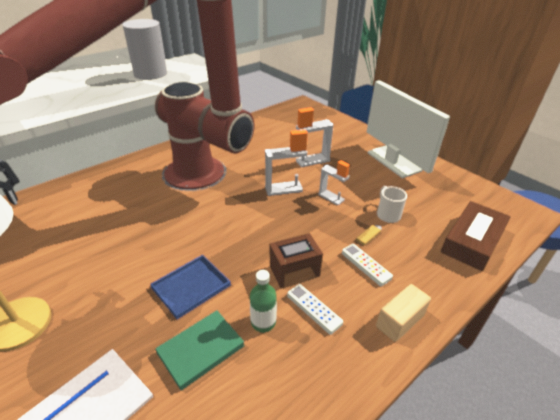

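View pics/t0.png

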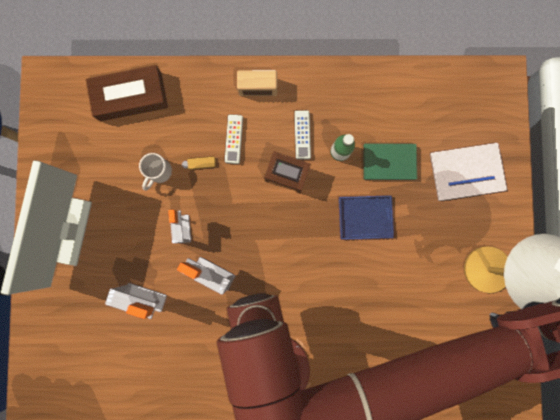

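Candidates for the tool (scene pixel / top pixel): (343,167)/(175,218) small, (297,142)/(188,266) and (306,116)/(138,309), both larger. By the description I choose the smallest, at (343,167). I'll check it in one close crop.

```bash
python3 - <<'E'
from h import *
s=cv2.imread('pics/s0.png'); t=cv2.imread('pics/t0.png')
A=cv2.resize(s[140:220,300:370],None,fx=5.6,fy=5.6,interpolation=cv2.INTER_CUBIC)[:448,:390]
B=cv2.resize(t[195:255,150:210],(390,390),interpolation=cv2.INTER_CUBIC)
o=np.zeros((448,790,3),np.uint8); o[:A.shape[0],:A.shape[1]]=A; o[:390,400:790]=B
cv2.imwrite('pics/c0.png',o)
A=cv2.resize(s[225:290,260:330],(420,390),interpolation=cv2.INTER_CUBIC)
B=cv2.resize(t[145:197,258:314],(378,351),interpolation=cv2.INTER_CUBIC)
o=np.zeros((400,800,3),np.uint8); o[:390,:420]=A; o[:351,422:800]=B
cv2.imwrite('pics/c1.png',o)
# triangulate handles
from scipy.optimize import least_squares
for a,b in [((343,167),(175,218)),((297,142),(188,266)),((306,116),(138,309)),((293,250),(287,170)),((190,285),(363,216))]:
    r=least_squares(lambda X:np.r_[proj('scene',X)-a,proj('top',X)-b],[.5,0,.1]); print(a,r.x.round(3),r.fun.round(1))
# orange blob on small tool
for n,im,(x0,y0,x1,y1) in(('scene',s,(330,150,360,185)),('top',t,(160,200,195,228))):
    h=cv2.cvtColor(im,cv2.COLOR_BGR2HSV); m=((h[...,0]<14)&(h[...,1]>190)&(h[...,2]>150)).astype(np.uint8); 
    mm=np.zeros_like(m); mm[y0:y1,x0:x1]=m[y0:y1,x0:x1]
    p=np.argwhere(mm)[:,::-1]; print(n,len(p),p.mean(0),p.min(0),p.max(0),cv2.minAreaRect(p.astype(np.float32)))
E
```

```text
(343, 167) [0.451 0.276 0.135] [-2.   0.2 -1.3 -1.3]
(297, 142) [0.315 0.222 0.184] [ 2.1 -0.2  1.3  1.1]
(306, 116) [0.207 0.352 0.193] [-0.2  0.  -0.1 -0.1]
(293, 250) [ 0.589 -0.042  0.082] [ 0.9 -0.1  0.8  0.7]
(190, 285) [ 0.459 -0.279  0.004] [1.3 0.  1.3 0.8]
scene 55 [343.29090909 168.65454545] [338 162] [348 175] ((341.77984619140625, 168.73394775390625), (11.110784530639648, 10.727654457092285), 16.699243545532227)
top 61 [171.95081967 215.40983607] [169 210] [175 221] ((171.7524871826172, 215.52476501464844), (11.542430877685547, 5.572208404541016), 84.2894058227539)
```

View pics/c0.png

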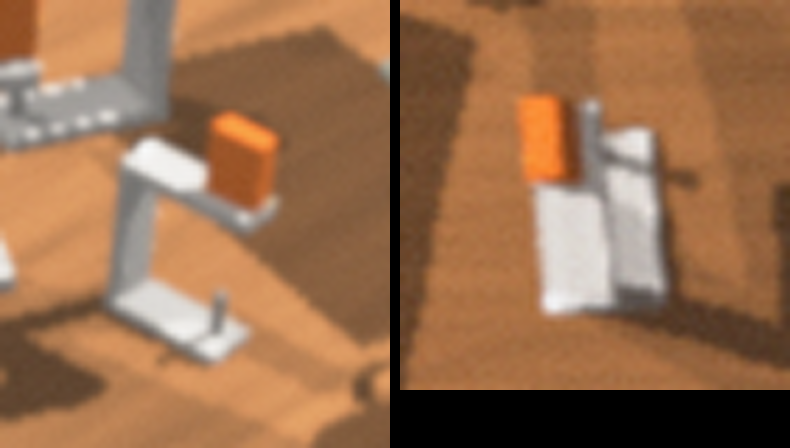

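View pics/c1.png

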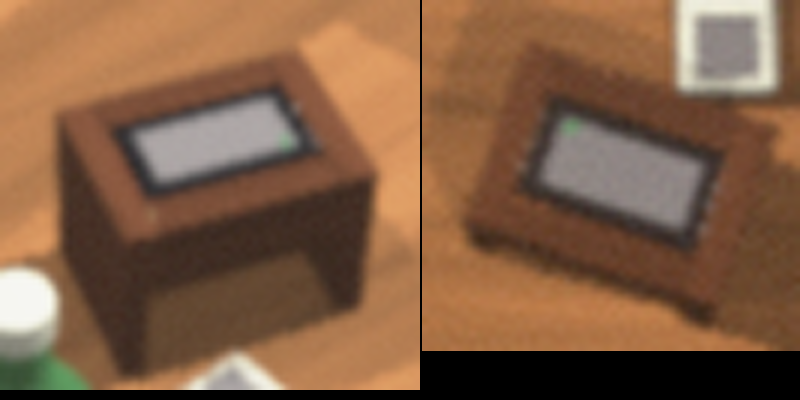

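The crop confirms the smallest tool (handle at scene (343,168), top (172,215)), with its mouth opening roughly toward world +x. The dock is yawed about -19°, with top corners near scene (270,244), (309,233), (322,255) and (281,265). I'll fit both poses.

```bash
cat >> h.py <<'E'
from scipy.optimize import least_squares
def fit(obs,x0):
    def f(p):
        c,s=np.cos(p[2]),np.sin(p[2]); r=[]
        for cam,X,px in obs:
            X=np.array(X)/1000; r.append(proj(cam,[p[0]+c*X[0]-s*X[1],p[1]+s*X[0]+c*X[1],X[2]])-px)
        return np.ravel(r)
    r=least_squares(f,x0,loss='soft_l1'); return r.x,f(r.x).reshape(-1,2)
E
python3 - <<'E'
from h import *
S=lambda u,v:(300+u/5.6,140+v/5.6); T=lambda u,v:(150+(u-400)/6.5,195+v/6.5)
o=[('top',(-72,15,105),T(545,310)),('top',(-72,-15,105),T(612,305)),('top',(-72,-18,8),T(665,300)),('top',(12,-18,8),T(652,130)),
('top',(18,8,150.5),T(518,95)),('top',(18,-8,150.5),T(558,95)),
('scene',(-72,-15,105),S(122,158)),('scene',(-72,15,105),S(150,138)),('scene',(12,-18,8),S(212,360)),('scene',(12,18,8),S(248,328)),('scene',(-72,-18,8),S(105,303)),
('scene',(-18,-8,150.5),S(210,122)),('scene',(18,-8,150.5),S(272,150)),('scene',(0,0,38),S(219,292))]
p,r=fit(o,[.45,.28,0.1]); print('tool',p.round(4)); print(r.round(1).tolist())
S=lambda u,v:(260+u/6,225+v/6); T=lambda u,v:(258+(u-422)/6.75,145+v/6.75)
o=[('scene',(-41.5,-58,88),S(60,115)),('scene',(-41.5,58,88),S(297,50)),('scene',(41.5,58,88),S(375,178)),('scene',(41.5,-58,88),S(128,242)),
('scene',(23,-40,88),S(155,195)),('scene',(23,40,88),S(318,152)),('scene',(-23,40,88),S(280,87)),('scene',(-23,-40,88),S(115,128)),
('top',(41.5,58,88),T(532,45)),('top',(41.5,-58,88),T(772,128)),('top',(-41.5,58,88),T(468,225)),
('top',(23,40,88),T(553,97)),('top',(23,-40,88),T(722,155)),('top',(-23,-40,88),T(695,247)),('top',(-23,40,88),T(523,187))]
p,r=fit(o,[.59,-.04,-.33]); print('dock',p.round(4)); print(r.round(1).tolist())
E
```

```text
tool [0.4546 0.2793 0.1013]
[[-0.4, -0.6], [-0.1, -0.9], [-0.7, 0.1], [-1.1, -1.1], [-0.3, -0.6], [-0.7, -1.2], [-1.2, 0.2], [-0.5, 0.2], [-0.5, -0.6], [-0.3, 0.4], [-1.2, -1.3], [-0.7, 0.2], [-2.4, -0.3], [-0.3, 0.3]]
dock [ 0.5909 -0.0401 -0.3357]
[[-1.6, -1.0], [-0.5, -0.6], [0.2, -1.0], [-1.4, 0.1], [-1.8, 0.9], [0.1, 0.2], [-0.9, -0.7], [-1.8, -0.1], [-1.4, -1.7], [0.7, -1.1], [-1.3, -1.7], [-0.7, -1.5], [0.2, -1.2], [-0.9, 0.0], [-1.5, -0.1]]
```

```bash
cat >> h.py <<'E'
def psi(o=None):
    from scipy.spatial.transform import Rotation as Ro
    o=o or ctrl.get_obs(); m=Ro.from_rotvec(o['tool_rot']).as_matrix(); return np.arctan2(m[1,0],m[0,0])
def plan(x,y,z,ps,frm=None):
    "units along tool axes, with the turn made first"
    o=ctrl.get_obs(); p=np.array(o['tool_pos']) if frm is None else np.array(frm); d=np.array([x,y,z])-p; c,s=np.cos(ps),np.sin(ps)
    print('turn %.3f'%(psi(o)-ps),'units',np.round(np.array([d[0]*c+d[1]*s,d[0]*s-d[1]*c,-d[2]])/.025,2),'F',np.round(o['contact_force'],1),'t',o['t'])
E
python3 -c "
from h import *
plan(.455,.279,.24,.101)
plan(.455,.279,.113,.101)"
```

```text
turn 0.243 units [ 13.22 -33.53  -0.35] F [ 0.5  1.1 -0.2] t 0.7
turn 0.243 units [ 13.22 -33.53   4.73] F [ 0.5  1.1 -0.2] t 0.7
```

Call:
carry_out:
  moves:
    - {"turn": 0.12,"z": -0.2}
    - {"turn": 0.123,"z": -0.2}
    - {"x": 0.8,"y": -1}
    - {"x": 0.8,"y": -1}
    - {"x": 0.8,"y": -1}
    - {"x": 0.8,"y": -1}
    - {"x": 0.8,"y": -1}
    - {"x": 0.8,"y": -1}
  grip: 60
  newtons: 60

```text
validation failed for argument at $.mo...
```

Call:
carry_out:
  moves:
    - {"x": 0.8,"y": -1}
    - {"x": 0.8,"y": -1}
    - {"x": 0.8,"y": -1}
    - {"x": 0.8,"y": -1}
    - {"x": 0.8,"y": -1}
    - {"x": 0.8,"y": -1}
    - {"x": 0.8,"y": -1}
    - {"x": 0.8,"y": -1}

```text
validation failed for argument at $.mo...
```

Call:
carry_out:
  moves:
    - {"x": 0.4,"y": -1}
    - {"x": 0.4,"y": -1}
    - {"x": 0.4,"y": -1}
    - {"x": 0.4,"y": -1}
    - {"x": 0.4,"y": -1}
    - {"y": -1}
    - {"y": -1}
    - {"y": -1}

```text
validation failed for argument at $.mo...
```

Call:
carry_out:
  moves:
    - {"y": -1}
    - {"y": -1}
    - {"y": -1}
    - {"y": -1}
    - {"y": -1}
    - {"y": -1}
    - {"y": -1}
    - {"y": -1}

```text
validation failed for argument at $.mo...
```

```bash
python3 -c "
from h import *
print(ctrl.get_obs()['tool_pos'],psi())
plan(.455,.279,.18,.101)
plan(.455,.279,.113,.101)"
```

```text
[ 0.21068005 -0.58840895  0.23132855] 0.34384636146360137
turn 0.243 units [ 13.22 -33.53   2.05] F [ 0.5  1.1 -0.2] t 0.7
turn 0.243 units [ 13.22 -33.53   4.73] F [ 0.5  1.1 -0.2] t 0.7
```

Every row needs all four keys.

Call:
carry_out:
  moves:
    - {"x": 0,"y": 0,"z": -0.2,"turn": 0.12}
    - {"x": 0,"y": 0,"z": -0.2,"turn": 0.123}
    - {"x": 0.8,"y": -1,"z": 0,"turn": 0}
    - {"x": 0.8,"y": -1,"z": 0,"turn": 0}
    - {"x": 0.8,"y": -1,"z": 0,"turn": 0}
    - {"x": 0.8,"y": -1,"z": 0,"turn": 0}
    - {"x": 0.8,"y": -1,"z": 0,"turn": 0}
    - {"x": 0.8,"y": -1,"z": 0,"turn": 0}
  grip: 60
  newtons: 60

```text
t: 1.5
tool_pos: [0.3155, -0.426, 0.2415]
tool_rot: [3.137, 0.158, 0.0]
contact_force: [0.2, 0.6, 0.3]
opening: 0.0603
grip_force: 0.0
```

Call:
carry_out:
  moves:
    - {"x": 0.8,"y": -1,"z": 0,"turn": 0}
    - {"x": 0.8,"y": -1,"z": 0,"turn": 0}
    - {"x": 0.8,"y": -1,"z": 0,"turn": 0}
    - {"x": 0.8,"y": -1,"z": 0,"turn": 0}
    - {"x": 0.8,"y": -1,"z": 0,"turn": 0}
    - {"x": 0.8,"y": -1,"z": 0,"turn": 0}
    - {"x": 0.8,"y": -1,"z": 0,"turn": 0}
    - {"x": 0.8,"y": -1,"z": 0,"turn": 0}

```text
t: 2.3
tool_pos: [0.4546, -0.2108, 0.2416]
tool_rot: [3.137, 0.158, 0.001]
contact_force: [0.8, -0.0, 0.2]
opening: 0.0598
grip_force: 0.0
```

Call:
carry_out:
  moves:
    - {"x": 0.4,"y": -1,"z": 0,"turn": 0}
    - {"x": 0.4,"y": -1,"z": 0,"turn": 0}
    - {"x": 0.4,"y": -1,"z": 0,"turn": 0}
    - {"x": 0.4,"y": -1,"z": 0,"turn": 0}
    - {"x": 0.4,"y": -1,"z": 0,"turn": 0}
    - {"x": 0,"y": -1,"z": 0,"turn": 0}
    - {"x": 0,"y": -1,"z": 0,"turn": 0}
    - {"x": 0,"y": -1,"z": 0,"turn": 0}

```text
t: 3.1
tool_pos: [0.4835, -0.007, 0.2415]
tool_rot: [3.138, 0.158, 0.001]
contact_force: [0.2, 0.0, 0.3]
opening: 0.0602
grip_force: 0.0
```

Call:
carry_out:
  moves:
    - {"x": 0,"y": -1,"z": 0,"turn": 0}
    - {"x": 0,"y": -1,"z": 0,"turn": 0}
    - {"x": 0,"y": -1,"z": 0,"turn": 0}
    - {"x": 0,"y": -1,"z": 0,"turn": 0}
    - {"x": 0,"y": -1,"z": 0,"turn": 0}
    - {"x": 0,"y": -1,"z": 0,"turn": 0}
    - {"x": 0,"y": -1,"z": 0,"turn": 0}
    - {"x": 0,"y": -1,"z": 0,"turn": 0}

```text
t: 3.9
tool_pos: [0.4633, 0.192, 0.2415]
tool_rot: [-3.138, -0.158, -0.001]
contact_force: [-0.0, -0.1, 0.1]
opening: 0.0599
grip_force: 0.0
```

```bash
python3 -c "
from h import *
print(ctrl.get_obs()['tool_pos'],psi())
plan(.455,.279,.18,.101)
plan(.455,.279,.113,.101)"
```

```text
[0.46332838 0.19203265 0.24152959] 0.10085141648490843
turn -0.000 units [ 0.02 -3.49  2.46] F [-0.  -0.1  0.1] t 3.9
turn -0.000 units [ 0.02 -3.49  5.14] F [-0.  -0.1  0.1] t 3.9
```

Call:
carry_out:
  moves:
    - {"x": 0,"y": -1,"z": 0,"turn": 0}
    - {"x": 0,"y": -1,"z": 0,"turn": 0}
    - {"x": 0,"y": -1,"z": 0,"turn": 0}
    - {"x": 0,"y": -0.49,"z": 0,"turn": 0}
    - {"x": 0,"y": 0,"z": 0.8,"turn": 0}
    - {"x": 0,"y": 0,"z": 0.8,"turn": 0}
    - {"x": 0,"y": 0,"z": 0.4,"turn": 0}
    - {"x": 0,"y": 0,"z": 0,"turn": 0}

```text
t: 4.7
tool_pos: [0.4538, 0.277, 0.1893]
tool_rot: [3.136, 0.158, -0.005]
contact_force: [0.6, 0.7, -0.7]
opening: 0.0599
grip_force: 0.0
```

```bash
python3 - <<'E'
from h import *
a=snap('scene','s1'); b=snap('top','t1')
print(ctrl.get_obs()['tool_pos'])
o=np.zeros((450,800,3),np.uint8)
o[:,:400]=cv2.resize(a[120:220,290:379,::-1],(400,450),interpolation=cv2.INTER_CUBIC)
o[:400,400:]=cv2.resize(b[180:270,130:220,::-1],(400,400),interpolation=cv2.INTER_CUBIC)
cv2.imwrite('pics/c2.png',o)
plan(.455,.279,.113,.101)
E
```

```text
[0.45506707 0.27765329 0.19188471]
turn -0.001 units [ 0.   -0.05  3.16] F [ 0.5 -0.6 -0.1] t 4.8
```

View pics/c2.png

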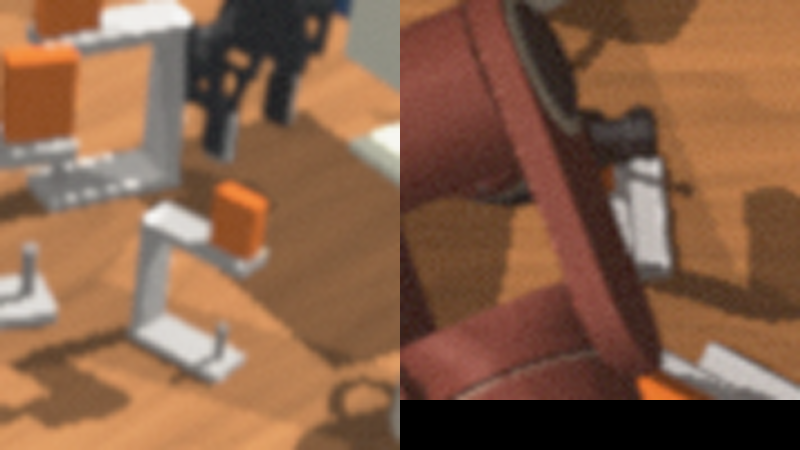

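The crop shows the open fingers at about (210,150) and (280,110), straddling the line above the orange handle at (240,220). I'll go down and grip.

Call:
carry_out:
  moves:
    - {"x": 0,"y": 0,"z": 0.5,"turn": 0}
    - {"x": 0,"y": 0,"z": 0.5,"turn": 0}
    - {"x": 0,"y": 0,"z": 0.5,"turn": 0}
    - {"x": 0,"y": 0,"z": 0.5,"turn": 0}
    - {"x": 0,"y": 0,"z": 0.5,"turn": 0}
    - {"x": 0,"y": 0,"z": 0.4,"turn": 0}
    - {"x": 0,"y": 0,"z": 0.2,"turn": 0}
    - {"x": 0,"y": 0,"z": 0,"turn": 0}

```text
t: 5.6
tool_pos: [0.4542, 0.2776, 0.1127]
tool_rot: [3.137, 0.158, -0.003]
contact_force: [0.1, 0.4, 0.5]
opening: 0.0603
grip_force: 0.0
```

Call:
carry_out:
  moves:
    - {"x": 0,"y": 0,"z": 0,"turn": 0}
    - {"x": 0,"y": 0,"z": 0,"turn": 0}
    - {"x": 0,"y": 0,"z": 0,"turn": 0}
    - {"x": 0,"y": 0,"z": 0,"turn": 0}
    - {"x": 0,"y": 0,"z": 0,"turn": 0}
    - {"x": 0,"y": 0,"z": 0,"turn": 0}
    - {"x": 0,"y": 0,"z": 0,"turn": 0}
    - {"x": 0,"y": 0,"z": 0,"turn": 0}
  grip: 5
  newtons: 70

```text
t: 6.4
tool_pos: [0.4553, 0.278, 0.1146]
tool_rot: [-3.137, -0.158, -0.002]
contact_force: [0.1, -0.6, 5.2]
opening: 0.0152
grip_force: 68.9
```

Call:
carry_out:
  moves:
    - {"x": 0,"y": 0,"z": -0.4,"turn": 0}
    - {"x": 0,"y": 0,"z": -0.6,"turn": 0}
    - {"x": 0,"y": 0,"z": -0.6,"turn": 0}
    - {"x": 0,"y": 0,"z": 0,"turn": 0.11}
    - {"x": 0,"y": 0,"z": 0,"turn": 0.11}
    - {"x": 0,"y": 0,"z": 0,"turn": 0.11}
    - {"x": 0,"y": 0,"z": 0,"turn": 0.107}
    - {"x": 0,"y": 0,"z": 0,"turn": 0}

```text
t: 7.2
tool_pos: [0.455, 0.2779, 0.1549]
tool_rot: [-3.097, 0.525, -0.002]
contact_force: [-0.2, -0.2, -1.6]
opening: 0.0149
grip_force: 68.3
```

```bash
python3 -c "
from h import *
print(ctrl.get_obs()['tool_pos'],psi())
plan(.478,0,.15,-.336)"
```

```text
[0.45499935 0.2779246  0.15493743] -0.336016521760124
turn -0.000 units [ 4.53 10.19  0.2 ] F [-0.2 -0.2 -1.6] t 7.2
```

Call:
carry_out:
  moves:
    - {"x": 0.4,"y": 0.9,"z": 0,"turn": 0}
    - {"x": 0.4,"y": 0.9,"z": 0,"turn": 0}
    - {"x": 0.4,"y": 0.9,"z": 0,"turn": 0}
    - {"x": 0.4,"y": 0.9,"z": 0,"turn": 0}
    - {"x": 0.4,"y": 0.9,"z": 0,"turn": 0}
    - {"x": 0.4,"y": 0.9,"z": 0,"turn": 0}
    - {"x": 0.4,"y": 0.9,"z": 0,"turn": 0}
    - {"x": 0.4,"y": 0.9,"z": 0,"turn": 0}

```text
t: 8.0
tool_pos: [0.4711, 0.0805, 0.1546]
tool_rot: [-3.098, 0.521, -0.002]
contact_force: [0.6, 1.1, -1.3]
opening: 0.0153
grip_force: 68.9
```

Call:
carry_out:
  moves:
    - {"x": 0.4,"y": 0.9,"z": 0,"turn": 0}
    - {"x": 0.4,"y": 0.9,"z": 0,"turn": 0}
    - {"x": 0.4,"y": 0.7,"z": 0,"turn": 0}
    - {"x": 0.13,"y": 0.49,"z": 0,"turn": 0}
    - {"x": 0,"y": 0,"z": 0,"turn": 0}
    - {"x": 0,"y": 0,"z": 0,"turn": 0}
    - {"x": 0,"y": 0,"z": 0,"turn": 0}
    - {"x": 0,"y": 0,"z": 0,"turn": 0}

```text
t: 8.8
tool_pos: [0.4775, 0.0008, 0.1538]
tool_rot: [-3.097, 0.523, 0.0]
contact_force: [-0.8, -0.3, -1.5]
opening: 0.0155
grip_force: 68.8
```

```bash
python3 - <<'E'
from h import *
a=snap('scene','s2'); b=snap('top','t2')
print(ctrl.get_obs()['tool_pos'],psi())
o=np.zeros((480,800,3),np.uint8)
o[:,:]=cv2.resize(a[170:290,220:420,::-1],(800,480),interpolation=cv2.INTER_CUBIC)
cv2.imwrite('pics/c3.png',o)
plan(.478,0,.1165,-.336)
E
```

```text
[0.47752366 0.00057052 0.15375683] -0.3349622599508664
turn 0.001 units [0.03 0.02 1.49] F [ 0.9  0.2 -1.5] t 8.9
```

View pics/c3.png

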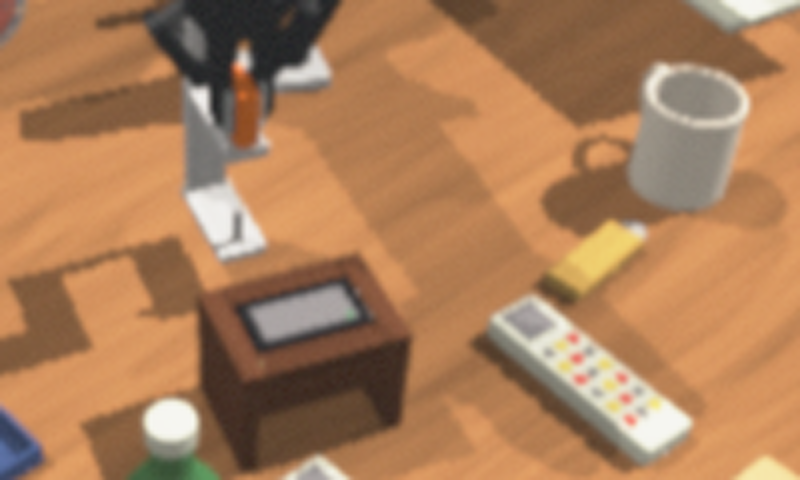

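The tool is held upright and aligned with the dock's front. The pin tip is at crop (238,213), which is scene (279,223).

```bash
python3 - <<'E'
from h import *
p=ctrl.get_obs()['tool_pos']; px=np.array([220+238.5/4-.4,170+213/4-.4])
print(px,proj('scene',[p[0],p[1],.078]))
X=ray('scene',px,.078); d=X-p; c,s=np.cos(-.336),np.sin(-.336)
print('pin offset along tool x, y',d[0]*c+d[1]*s, d[0]*s-d[1]*c)
# foot front corners, crop (222,258),(267,243)
for u,v,xy in((222,258,(12,-18)),(267,243,(12,18))):
    X=ray('scene',(220+u/4-.4,170+v/4-.4),.046)-p; print(X[0]*c+X[1]*s,-X[0]*s+X[1]*c,xy)
for cam in ('scene','top'):
  for q in('charger_center','dock_underside'): print(cam,q,[(d['pixel'],ray(cam,d['pixel'],.073 if q[0]=='c' else .05)[:2].round(4)) for d in ctrl.mark_of(cam,q)[:1]])
E
```

```text
[279.225 222.85 ] [278.62517534 222.21566884]
pin offset along tool x, y 0.0031002676351447305 -0.0006070157890004642
0.010209997433124583 -0.014089889196967284 (12, -18)
0.006523418670512475 0.021710943587354425 (12, 18)
scene charger_center [([294.9, 249.4], array([ 0.5826, -0.0327]))]
scene dock_underside [([295.1, 257.5], array([ 0.5887, -0.0363]))]
top charger_center [([288.1, 171.2], array([ 0.5891, -0.0435]))]
top dock_underside [([285.4, 169.6], array([ 0.5978, -0.0361]))]
```

Call:
carry_out:
  moves:
    - {"x": 0,"y": 0,"z": 0.5,"turn": 0}
    - {"x": 0,"y": 0,"z": 0.5,"turn": 0}
    - {"x": 0,"y": 0,"z": 0.4,"turn": 0}
    - {"x": 0,"y": 0,"z": 0,"turn": 0}
    - {"x": 0,"y": 0,"z": 0,"turn": 0}
    - {"x": 0,"y": 0,"z": 0,"turn": 0}
    - {"x": 0,"y": 0,"z": 0,"turn": 0}
    - {"x": 0,"y": 0,"z": 0,"turn": 0}

```text
t: 9.9
tool_pos: [0.478, -0.0001, 0.1194]
tool_rot: [-3.097, 0.526, -0.002]
contact_force: [0.6, -0.3, -2.2]
opening: 0.0153
grip_force: 68.8
```

Call:
carry_out:
  moves:
    - {"x": 0.7,"y": 0.04,"z": 0,"turn": 0}
    - {"x": 0.8,"y": 0,"z": 0,"turn": 0}
    - {"x": 0.8,"y": 0,"z": 0,"turn": 0}
    - {"x": 0.7,"y": 0,"z": 0,"turn": 0}
    - {"x": 0.7,"y": 0,"z": 0,"turn": 0}
    - {"x": 0.6,"y": 0,"z": 0,"turn": 0}
    - {"x": 0,"y": 0,"z": 0,"turn": 0}
    - {"x": 0,"y": 0,"z": 0,"turn": 0}

```text
t: 10.7
tool_pos: [0.5786, -0.0364, 0.1188]
tool_rot: [-3.097, 0.526, 0.001]
contact_force: [-0.9, -0.5, -2.7]
opening: 0.0154
grip_force: 68.8
```

Call:
carry_out:
  moves:
    - {"x": 0,"y": 0,"z": -0.1,"turn": 0}
    - {"x": 0,"y": 0,"z": -0.1,"turn": 0}
    - {"x": 0,"y": 0,"z": -0.04,"turn": 0}
    - {"x": 0,"y": 0,"z": 0,"turn": 0}
    - {"x": 0,"y": 0,"z": 0,"turn": 0}
    - {"x": 0,"y": 0,"z": 0,"turn": 0}
    - {"x": 0,"y": 0,"z": 0,"turn": 0}
    - {"x": 0,"y": 0,"z": 0,"turn": 0}

```text
t: 11.5
tool_pos: [0.5787, -0.0365, 0.1247]
tool_rot: [-3.097, 0.526, 0.0]
contact_force: [-0.1, -0.6, -2.1]
opening: 0.0151
grip_force: 68.8
```

Call:
carry_out:
  moves:
    - {"x": 0,"y": 0,"z": -0.04,"turn": 0}
    - {"x": 0,"y": 0,"z": -0.04,"turn": 0}
    - {"x": 0,"y": 0,"z": -0.02,"turn": 0}
    - {"x": 0,"y": 0,"z": 0,"turn": 0}
    - {"x": 0,"y": 0,"z": 0,"turn": 0}
    - {"x": 0,"y": 0,"z": 0,"turn": 0}
    - {"x": 0,"y": 0,"z": 0,"turn": 0}
    - {"x": 0,"y": 0,"z": 0,"turn": 0}

```text
t: 12.3
tool_pos: [0.5786, -0.0364, 0.1271]
tool_rot: [-3.097, 0.526, 0.001]
contact_force: [0.5, -1.0, -5.2]
opening: 0.0153
grip_force: 68.6
```

Call:
carry_out:
  moves:
    - {"x": 0,"y": 0,"z": -0.04,"turn": 0}
    - {"x": 0.04,"y": 0,"z": 0,"turn": 0}
    - {"x": 0.04,"y": 0,"z": 0,"turn": 0}
    - {"x": 0,"y": 0,"z": 0,"turn": 0}
    - {"x": 0,"y": 0,"z": 0,"turn": 0}
    - {"x": 0,"y": 0,"z": 0,"turn": 0}
    - {"x": 0,"y": 0,"z": 0,"turn": 0}
    - {"x": 0,"y": 0,"z": 0,"turn": 0}

```text
t: 13.1
tool_pos: [0.5802, -0.037, 0.128]
tool_rot: [-3.097, 0.526, 0.002]
contact_force: [-2.6, 0.9, -7.2]
opening: 0.0152
grip_force: 68.3
```

Call:
carry_out:
  moves:
    - {"x": 0.04,"y": 0,"z": 0,"turn": 0}
    - {"x": 0.04,"y": 0,"z": 0,"turn": 0}
    - {"x": 0,"y": 0,"z": 0,"turn": 0}
    - {"x": 0,"y": 0,"z": 0,"turn": 0}
    - {"x": 0,"y": 0,"z": 0,"turn": 0}
    - {"x": 0,"y": 0,"z": 0,"turn": 0}
    - {"x": 0,"y": 0,"z": 0,"turn": 0}
    - {"x": 0,"y": 0,"z": 0,"turn": 0}

```text
t: 13.9
tool_pos: [0.5827, -0.0379, 0.1285]
tool_rot: [3.097, -0.526, 0.001]
contact_force: [0.1, -0.2, -1.9]
opening: 0.0154
grip_force: 68.9
```

Force has dropped to the tool's weight, so the pin looks to be in the hole. I'll raise it 3 mm to check.

Call:
carry_out:
  moves:
    - {"x": 0,"y": 0,"z": -0.04,"turn": 0}
    - {"x": 0,"y": 0,"z": -0.04,"turn": 0}
    - {"x": 0,"y": 0,"z": -0.04,"turn": 0}
    - {"x": 0,"y": 0,"z": 0,"turn": 0}
    - {"x": 0,"y": 0,"z": 0,"turn": 0}
    - {"x": 0,"y": 0,"z": 0,"turn": 0}
    - {"x": 0,"y": 0,"z": 0,"turn": 0}
    - {"x": 0,"y": 0,"z": 0,"turn": 0}

```text
t: 14.7
tool_pos: [0.5826, -0.0378, 0.1314]
tool_rot: [3.097, -0.526, 0.0]
contact_force: [-0.2, -0.2, -1.6]
opening: 0.0146
grip_force: 68.9
```

Call:
carry_out:
  moves:
    - {"x": 0,"y": 0,"z": -0.04,"turn": 0}
    - {"x": 0,"y": 0,"z": -0.04,"turn": 0}
    - {"x": 0,"y": 0,"z": -0.04,"turn": 0}
    - {"x": 0,"y": 0,"z": -0.04,"turn": 0}
    - {"x": 0,"y": 0,"z": -0.04,"turn": 0}
    - {"x": 0,"y": 0,"z": -0.04,"turn": 0}
    - {"x": 0,"y": 0,"z": 0,"turn": 0}
    - {"x": 0,"y": 0,"z": 0,"turn": 0}

```text
t: 15.5
tool_pos: [0.5823, -0.0378, 0.1366]
tool_rot: [3.097, -0.526, -0.001]
contact_force: [3.3, -0.8, -8.8]
opening: 0.0157
grip_force: 68.2
```

Call:
carry_out:
  moves:
    - {"x": 0,"y": 0,"z": -0.04,"turn": 0}
    - {"x": 0,"y": 0,"z": -0.04,"turn": 0}
    - {"x": 0,"y": 0,"z": -0.04,"turn": 0}
    - {"x": 0,"y": 0,"z": -0.04,"turn": 0}
    - {"x": 0,"y": 0,"z": 0,"turn": 0}
    - {"x": 0,"y": 0,"z": 0,"turn": 0}
    - {"x": 0,"y": 0,"z": 0,"turn": 0}
    - {"x": 0,"y": 0,"z": 0,"turn": 0}

```text
t: 16.3
tool_pos: [0.5822, -0.0377, 0.1409]
tool_rot: [3.097, -0.526, -0.002]
contact_force: [2.7, -0.7, -13.4]
opening: 0.0148
grip_force: 68.2
```

Call:
carry_out:
  moves:
    - {"x": 0.02,"y": 0,"z": -0.03,"turn": 0}
    - {"x": 0,"y": 0,"z": -0.03,"turn": 0}
    - {"x": 0,"y": 0,"z": -0.03,"turn": 0}
    - {"x": 0,"y": 0,"z": -0.03,"turn": 0}
    - {"x": 0,"y": 0,"z": -0.03,"turn": 0}
    - {"x": 0,"y": 0,"z": -0.03,"turn": 0}
    - {"x": 0,"y": 0,"z": 0,"turn": 0}
    - {"x": 0,"y": 0,"z": 0,"turn": 0}

```text
t: 17.1
tool_pos: [0.5827, -0.0378, 0.1458]
tool_rot: [-3.097, 0.525, 0.001]
contact_force: [-0.6, 0.1, -11.6]
opening: 0.0152
grip_force: 68.2
```

Call:
carry_out:
  moves:
    - {"x": 0,"y": 0,"z": -0.03,"turn": 0}
    - {"x": 0,"y": 0,"z": -0.03,"turn": 0}
    - {"x": 0,"y": 0,"z": -0.03,"turn": 0}
    - {"x": 0,"y": 0,"z": -0.03,"turn": 0}
    - {"x": 0,"y": 0,"z": -0.03,"turn": 0}
    - {"x": 0,"y": 0,"z": -0.03,"turn": 0}
    - {"x": 0,"y": 0,"z": 0,"turn": 0}
    - {"x": 0,"y": 0,"z": 0,"turn": 0}

```text
t: 17.9
tool_pos: [0.5828, -0.0379, 0.1502]
tool_rot: [-3.097, 0.526, 0.001]
contact_force: [-0.9, 0.3, -12.7]
opening: 0.0151
grip_force: 68.2
```

Call:
carry_out:
  moves:
    - {"x": 0,"y": 0,"z": -0.03,"turn": 0}
    - {"x": 0,"y": 0,"z": -0.03,"turn": 0}
    - {"x": 0,"y": 0,"z": -0.03,"turn": 0}
    - {"x": 0,"y": 0,"z": -0.03,"turn": 0}
    - {"x": 0,"y": 0,"z": -0.03,"turn": 0}
    - {"x": 0,"y": 0,"z": -0.03,"turn": 0}
    - {"x": 0,"y": 0,"z": 0,"turn": 0}
    - {"x": 0,"y": 0,"z": 0,"turn": 0}

```text
t: 18.7
tool_pos: [0.5828, -0.0379, 0.1546]
tool_rot: [-3.097, 0.526, 0.001]
contact_force: [-1.6, 0.5, -14.7]
opening: 0.0153
grip_force: 68.3
```

```bash
python3 - <<'E'
from h import *
a=snap('scene','s3')
cv2.imwrite('pics/c4.png',cv2.resize(a[190:290,240:370,::-1],(780,600),interpolation=cv2.INTER_CUBIC))
print(ctrl.get_obs()['tool_pos'])
E
```

```text
[ 0.58280961 -0.03792309  0.15455015]
```

View pics/c4.png

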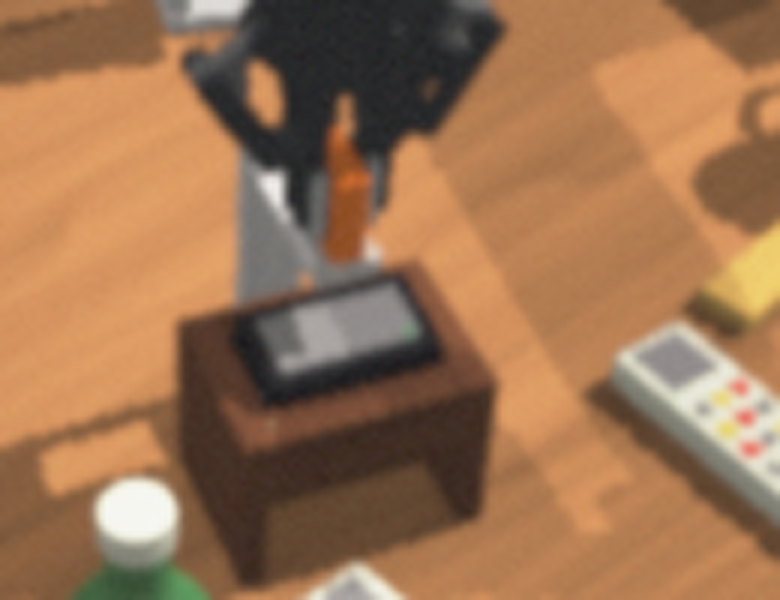

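The block now stands roughly 15 mm proud. I'll give it 1 mm more, then lower only to the window where the pin clears the underside and the top arm still clears the raised block.

Call:
carry_out:
  moves:
    - {"x": 0,"y": 0,"z": -0.02,"turn": 0}
    - {"x": 0,"y": 0,"z": -0.02,"turn": 0}
    - {"x": 0,"y": 0,"z": 0,"turn": 0}
    - {"x": 0,"y": 0,"z": 0,"turn": 0}
    - {"x": 0,"y": 0,"z": 0,"turn": 0}
    - {"x": 0,"y": 0,"z": 0.2,"turn": 0}
    - {"x": 0,"y": 0,"z": 0.2,"turn": 0}
    - {"x": 0,"y": 0,"z": 0.2,"turn": 0}

```text
t: 19.55
tool_pos: [0.5853, -0.0383, 0.1442]
tool_rot: [-3.097, 0.526, -0.009]
contact_force: [-1.6, 1.4, -0.5]
opening: 0.0153
grip_force: 70.3
```

Call:
carry_out:
  moves:
    - {"x": 0,"y": 0,"z": 0.2,"turn": 0}
    - {"x": 0,"y": 0,"z": 0.2,"turn": 0}
    - {"x": 0,"y": 0,"z": 0.1,"turn": 0}
    - {"x": 0,"y": 0,"z": 0,"turn": 0}
    - {"x": 0,"y": 0,"z": 0,"turn": 0}
    - {"x": 0,"y": 0,"z": 0,"turn": 0}
    - {"x": 0,"y": 0,"z": 0,"turn": 0}
    - {"x": 0,"y": 0,"z": 0,"turn": 0}

```text
t: 20.35
tool_pos: [0.5831, -0.038, 0.1285]
tool_rot: [3.097, -0.526, 0.001]
contact_force: [0.4, -1.0, -1.0]
opening: 0.015
grip_force: 70.3
```

```bash
python3 -c "
from h import *
print(ctrl.get_obs()['tool_pos'],ctrl.get_obs()['contact_force'])"
```

```text
[ 0.58312306 -0.03797406  0.12847017] [ 0.41500889 -1.00491444 -0.98904514]
```

Call:
carry_out:
  moves:
    - {"x": 0,"y": 0,"z": 0.06,"turn": 0}
    - {"x": 0,"y": 0,"z": 0.06,"turn": 0}
    - {"x": 0,"y": 0,"z": 0,"turn": 0}
    - {"x": 0,"y": 0,"z": 0,"turn": 0}
    - {"x": 0,"y": 0,"z": 0,"turn": 0}
    - {"x": -0.04,"y": 0,"z": 0,"turn": 0}
    - {"x": -0.06,"y": 0,"z": 0,"turn": 0}
    - {"x": 0,"y": 0,"z": 0,"turn": 0}

```text
t: 21.15
tool_pos: [0.5804, -0.037, 0.1252]
tool_rot: [-3.097, 0.526, 0.0]
contact_force: [0.6, 0.1, -1.7]
opening: 0.0154
grip_force: 70.3
```

Call:
carry_out:
  moves:
    - {"x": -0.4,"y": 0,"z": 0,"turn": 0}
    - {"x": -0.6,"y": 0,"z": 0,"turn": 0}
    - {"x": -0.8,"y": 0,"z": 0,"turn": 0}
    - {"x": -0.8,"y": 0,"z": 0,"turn": 0}
    - {"x": -0.8,"y": 0,"z": 0,"turn": 0}
    - {"x": -0.8,"y": 0,"z": 0,"turn": 0}
    - {"x": -0.6,"y": -0.4,"z": 0,"turn": 0}
    - {"x": 0,"y": -0.6,"z": 0,"turn": 0}

```text
t: 21.95
tool_pos: [0.4737, 0.0271, 0.1249]
tool_rot: [-3.097, 0.527, 0.001]
contact_force: [0.7, 0.1, -0.9]
opening: 0.0151
grip_force: 70.2
```

Call:
carry_out:
  moves:
    - {"x": 0,"y": -0.8,"z": 0,"turn": 0}
    - {"x": 0,"y": -0.8,"z": 0,"turn": 0}
    - {"x": 0,"y": -0.8,"z": 0,"turn": 0}
    - {"x": 0,"y": -0.6,"z": 0,"turn": 0}
    - {"x": 0,"y": 0,"z": 0.15,"turn": 0}
    - {"x": 0,"y": 0,"z": 0.15,"turn": 0}
    - {"x": 0,"y": 0,"z": 0.08,"turn": 0}
    - {"x": 0,"y": 0,"z": 0,"turn": 0}

```text
t: 22.75
tool_pos: [0.4997, 0.0963, 0.115]
tool_rot: [3.097, -0.527, -0.002]
contact_force: [0.8, 0.8, -2.0]
opening: 0.015
grip_force: 70.1
```

Call:
carry_out:
  moves:
    - {"x": 0,"y": 0,"z": 0.02,"turn": 0}
    - {"x": 0,"y": 0,"z": 0,"turn": 0}
    - {"x": 0,"y": 0,"z": 0,"turn": 0}
    - {"x": 0,"y": 0,"z": 0,"turn": 0}
    - {"x": 0,"y": 0,"z": 0,"turn": 0}
    - {"x": 0,"y": 0,"z": 0,"turn": 0}
    - {"x": 0,"y": 0,"z": 0,"turn": 0}
    - {"x": 0,"y": 0,"z": 0,"turn": 0}

```text
t: 23.55
tool_pos: [0.5004, 0.0969, 0.1153]
tool_rot: [-3.097, 0.526, -0.0]
contact_force: [0.4, 0.8, -2.3]
opening: 0.015
grip_force: 70.1
```

Call:
carry_out:
  moves:
    - {"x": 0,"y": 0,"z": 0.03,"turn": 0}
    - {"x": 0,"y": 0,"z": 0.02,"turn": 0}
    - {"x": 0,"y": 0,"z": 0,"turn": 0}
    - {"x": 0,"y": 0,"z": 0,"turn": 0}
    - {"x": 0,"y": 0,"z": 0,"turn": 0}
    - {"x": 0,"y": 0,"z": 0,"turn": 0}
    - {"x": 0,"y": 0,"z": 0,"turn": 0}
    - {"x": 0,"y": 0,"z": 0,"turn": 0}

```text
t: 24.35
tool_pos: [0.5006, 0.0969, 0.1146]
tool_rot: [-3.097, 0.526, -0.001]
contact_force: [-2.5, 0.1, 4.7]
opening: 0.0152
grip_force: 71.3
```

Contact. I'll release and rise.

Call:
carry_out:
  moves:
    - {"x": 0,"y": 0,"z": 0,"turn": 0}
    - {"x": 0,"y": 0,"z": 0,"turn": 0}
    - {"x": 0,"y": 0,"z": 0,"turn": 0}
    - {"x": 0,"y": 0,"z": 0,"turn": 0}
    - {"x": 0,"y": 0,"z": -0.3,"turn": 0}
    - {"x": 0,"y": 0,"z": -0.6,"turn": 0}
    - {"x": 0,"y": 0,"z": -0.9,"turn": 0}
    - {"x": 0,"y": 0,"z": -1,"turn": 0}
  grip: 60

```text
t: 25.15
tool_pos: [0.5003, 0.0969, 0.1857]
tool_rot: [-3.097, 0.526, -0.0]
contact_force: [0.2, 1.1, -0.1]
opening: 0.0594
grip_force: 0.0
```

Call:
carry_out:
  moves:
    - {"x": 0,"y": 0,"z": -0.8,"turn": 0}
    - {"x": 0,"y": 0,"z": 0,"turn": 0.14}
    - {"x": 0,"y": 0,"z": 0,"turn": 0.14}
    - {"x": 0,"y": 0,"z": 0,"turn": 0.14}
    - {"x": 0,"y": 0,"z": 0,"turn": 0.14}
    - {"x": 0,"y": 0,"z": 0,"turn": 0.14}
    - {"x": 0,"y": 0,"z": 0,"turn": 0.14}
    - {"x": 0,"y": 0,"z": 0,"turn": 0.14}
  grip: 70

```text
t: 25.95
tool_pos: [0.5008, 0.0969, 0.2058]
tool_rot: [-2.479, 1.928, -0.003]
contact_force: [-0.2, 0.4, -0.2]
opening: 0.0698
grip_force: 0.0
```

```bash
python3 -c "
from h import *
o=ctrl.get_obs();print(o['tool_pos'],psi(),o['q'])
plan(.591,-.040,.2,-.336-1.571); plan(.591,-.040,.2,-.336+1.571)"
```

```text
[0.50081913 0.09689457 0.20583997] -1.321960310644097 [ 4.51321250e-02 -2.11543742e-01  1.90491829e+00  1.95036531e-06
  1.44610945e+00  2.93788808e+00]
turn 0.585 units [ 3.98 -5.21  0.23] F [-0.2  0.4 -0.2] t 25.95
turn -2.557 units [-3.98  5.21  0.23] F [-0.2  0.4 -0.2] t 25.95
```

Joint 6 would run out of range going that way, so I'll turn back the other way for the same grasp.

Call:
carry_out:
  moves:
    - {"x": 0,"y": 0,"z": 0,"turn": -0.149}
    - {"x": 0,"y": 0,"z": 0,"turn": -0.149}
    - {"x": 0,"y": 0,"z": 0,"turn": -0.149}
    - {"x": 0,"y": 0,"z": 0,"turn": -0.149}
    - {"x": 0,"y": 0,"z": 0,"turn": -0.149}
    - {"x": 0,"y": 0,"z": 0,"turn": -0.149}
    - {"x": 0,"y": 0,"z": 0,"turn": -0.149}
    - {"x": 0,"y": 0,"z": 0,"turn": -0.149}

```text
t: 26.75
tool_pos: [0.5008, 0.0969, 0.2058]
tool_rot: [-3.136, 0.185, -0.003]
contact_force: [-0.3, -0.1, 0.1]
opening: 0.0698
grip_force: 0.0
```

Call:
carry_out:
  moves:
    - {"x": 0,"y": 0,"z": 0,"turn": -0.149}
    - {"x": 0,"y": 0,"z": 0,"turn": -0.149}
    - {"x": 0,"y": 0,"z": 0,"turn": -0.149}
    - {"x": 0,"y": 0,"z": 0,"turn": -0.149}
    - {"x": 0,"y": 0,"z": 0,"turn": -0.149}
    - {"x": 0,"y": 0,"z": 0,"turn": -0.149}
    - {"x": 0,"y": 0,"z": 0,"turn": -0.149}
    - {"x": 0,"y": 0,"z": 0,"turn": -0.149}

```text
t: 27.55
tool_pos: [0.5008, 0.0969, 0.2058]
tool_rot: [2.699, 1.607, 0.003]
contact_force: [0.9, -0.7, 0.8]
opening: 0.0702
grip_force: 0.0
```

Call:
carry_out:
  moves:
    - {"x": 0,"y": 0,"z": 0,"turn": -0.149}
    - {"x": 0,"y": 0,"z": 0,"turn": -0.024}
    - {"x": -0.4,"y": 0.5,"z": 0,"turn": 0}
    - {"x": -0.4,"y": 0.5,"z": 0,"turn": 0}
    - {"x": -0.4,"y": 0.5,"z": 0,"turn": 0}
    - {"x": -0.4,"y": 0.5,"z": 0,"turn": 0}
    - {"x": -0.4,"y": 0.5,"z": 0,"turn": 0}
    - {"x": 0,"y": 0,"z": 0,"turn": 0}

```text
t: 28.35
tool_pos: [0.5443, 0.0273, 0.204]
tool_rot: [2.559, 1.823, -0.0]
contact_force: [0.2, 0.4, -0.5]
opening: 0.0698
grip_force: 0.0
```

```bash
python3 - <<'E'
from h import *
a=snap('scene','s4')
cv2.imwrite('pics/c5.png',cv2.resize(a[130:290,230:410,::-1],(675,600),interpolation=cv2.INTER_CUBIC))
o=ctrl.get_obs();print(o['tool_pos'],psi(),o['q'])
plan(.591,-.040,.2,-.336+1.571)
E
```

```text
[0.54370382 0.02824487 0.20383623] 1.2386950129843053 [-8.49189255e-02 -1.21338976e-01  1.82884814e+00  2.10766656e-04
  1.43481869e+00  2.47153732e-01]
turn 0.004 units [-1.95  2.69  0.15] F [-0.2 -0.9  0.2] t 28.4
```

View pics/c5.png

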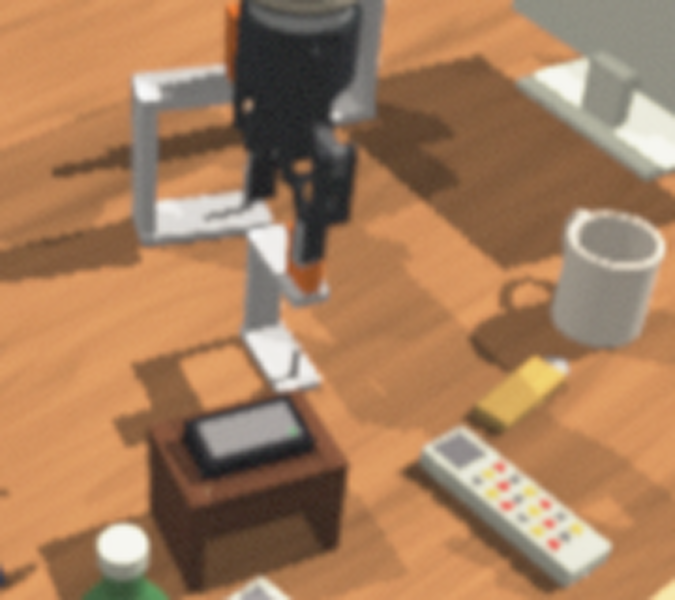

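The tool stands upright at crop (285,320), clear of the dock. The block is proud, with its top-face centre at about (248,434), which is scene (295.8,245.4).

```bash
python3 - <<'E'
from h import *
print(ray('scene',(295.8,245.4),.1035), proj('scene',[.591,-.04,.1035]))
for q in('charger_center',): print([(d['pixel'],ray('scene',d['pixel'],.0885).round(4)) for d in ctrl.mark_of('scene',q)[:1]])
plan(.591,-.040,.12,-.336+1.571)
E
```

```text
[ 0.59522454 -0.0428013   0.1035    ] [295.49719635 244.00326174]
[([297.3, 249.2], array([ 0.597 , -0.0383,  0.0885]))]
turn 0.005 units [-1.97  2.71  3.35] F [ 0.3  0.7 -1.1] t 28.45
```

Call:
carry_out:
  moves:
    - {"x": -0.5,"y": 0.7,"z": 0,"turn": 0.005}
    - {"x": -0.5,"y": 0.7,"z": 0,"turn": 0}
    - {"x": -0.5,"y": 0.7,"z": 0.4,"turn": 0}
    - {"x": -0.47,"y": 0.69,"z": 0.6,"turn": 0}
    - {"x": 0,"y": 0,"z": 0.8,"turn": 0}
    - {"x": 0,"y": 0,"z": 0.8,"turn": 0}
    - {"x": 0,"y": 0,"z": 0.7,"turn": 0}
    - {"x": 0,"y": 0,"z": 0,"turn": 0}
  grip: 60

```text
t: 29.25
tool_pos: [0.5915, -0.0407, 0.1181]
tool_rot: [-2.558, -1.817, 0.007]
contact_force: [-0.1, 0.5, -0.7]
opening: 0.06
grip_force: 0.0
```

Call:
carry_out:
  moves:
    - {"x": 0,"y": 0,"z": 0.3,"turn": 0}
    - {"x": 0,"y": 0,"z": 0.3,"turn": 0}
    - {"x": 0,"y": 0,"z": 0.3,"turn": 0}
    - {"x": 0,"y": 0,"z": 0.2,"turn": 0}
    - {"x": 0,"y": 0,"z": 0.1,"turn": 0}
    - {"x": 0,"y": 0,"z": 0.05,"turn": 0}
    - {"x": 0,"y": 0,"z": 0,"turn": 0}
    - {"x": 0,"y": 0,"z": 0,"turn": 0}

```text
t: 30.05
tool_pos: [0.5933, -0.0401, 0.0907]
tool_rot: [2.56, 1.82, 0.001]
contact_force: [0.6, 0.5, 0.2]
opening: 0.0599
grip_force: 0.0
```

```bash
python3 - <<'E'
from h import *
o=ctrl.get_obs();print(o['tool_pos'],psi(),o['contact_force'])
plan(.593,-.0405,.087,-.336+1.571)
a=snap('scene','s5')
cv2.imwrite('pics/c6.png',cv2.resize(a[190:290,240:350,::-1],(660,600),interpolation=cv2.INTER_CUBIC))
E
```

```text
[ 0.59328471 -0.04008862  0.09067553] 1.2358982852150397 [0.61021175 0.53980535 0.23449335]
turn 0.001 units [-0.02 -0.01  0.15] F [0.6 0.5 0.2] t 30.05
```

View pics/c6.png

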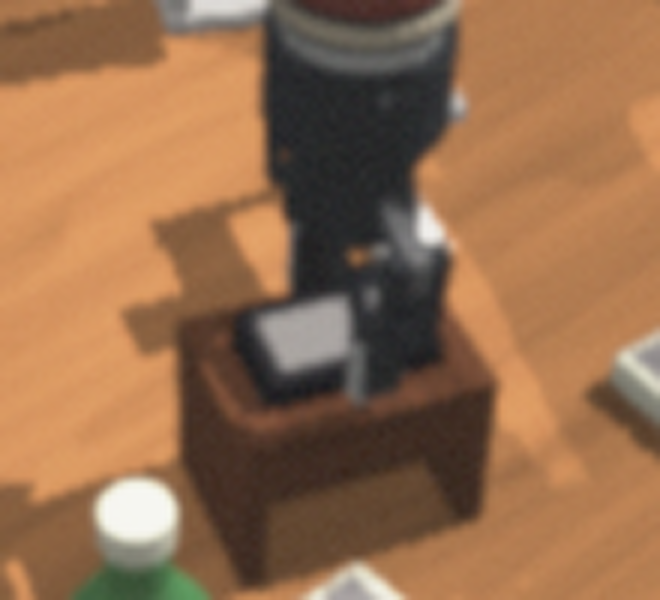

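The front finger at crop (370,385) sits just ahead of the block's +x face and about 4 mm to the +y side of its middle. I'll shift, lower slightly and grip.

Call:
carry_out:
  moves:
    - {"x": -0.08,"y": 0,"z": 0.06,"turn": 0}
    - {"x": -0.08,"y": 0,"z": 0.06,"turn": 0}
    - {"x": 0,"y": 0,"z": 0,"turn": 0}
    - {"x": 0,"y": 0,"z": 0,"turn": 0}
    - {"x": 0,"y": 0,"z": 0,"turn": 0}
    - {"x": 0,"y": 0,"z": 0,"turn": 0}
    - {"x": 0,"y": 0,"z": 0,"turn": 0}
    - {"x": 0,"y": 0,"z": 0,"turn": 0}

```text
t: 30.9
tool_pos: [0.5918, -0.0438, 0.0874]
tool_rot: [2.561, 1.82, 0.0]
contact_force: [0.5, -0.4, 0.4]
opening: 0.0601
grip_force: 0.0
```

Call:
carry_out:
  moves:
    - {"x": 0,"y": 0,"z": 0,"turn": 0}
    - {"x": 0,"y": 0,"z": 0,"turn": 0}
    - {"x": 0,"y": 0,"z": 0,"turn": 0}
    - {"x": 0,"y": 0,"z": 0,"turn": 0}
    - {"x": 0,"y": 0,"z": 0,"turn": 0}
    - {"x": 0,"y": 0,"z": 0,"turn": 0}
    - {"x": 0,"y": 0,"z": 0,"turn": 0}
    - {"x": 0,"y": 0,"z": 0,"turn": 0}
  grip: 36
  newtons: 70

```text
t: 31.7
tool_pos: [0.5905, -0.0434, 0.087]
tool_rot: [-2.558, -1.819, 0.003]
contact_force: [-5.2, 1.9, 3.3]
opening: 0.0443
grip_force: 70.5
```

Call:
carry_out:
  moves:
    - {"x": 0,"y": 0,"z": -0.08,"turn": 0}
    - {"x": 0,"y": 0,"z": -0.12,"turn": 0}
    - {"x": 0,"y": 0,"z": -0.15,"turn": 0}
    - {"x": 0,"y": 0,"z": -0.15,"turn": 0}
    - {"x": 0,"y": 0,"z": -0.15,"turn": 0}
    - {"x": 0,"y": 0,"z": -0.15,"turn": 0}
    - {"x": 0,"y": 0,"z": 0,"turn": 0}
    - {"x": 0,"y": 0,"z": 0,"turn": 0}

```text
t: 32.5
tool_pos: [0.5927, -0.0441, 0.1086]
tool_rot: [2.559, 1.819, 0.003]
contact_force: [0.4, 0.9, -0.9]
opening: 0.0442
grip_force: 72.2
```

Call:
carry_out:
  moves:
    - {"x": 0,"y": 0,"z": -0.3,"turn": 0}
    - {"x": 0,"y": 0,"z": -0.4,"turn": 0}
    - {"x": 0,"y": 0,"z": -0.5,"turn": 0}
    - {"x": 0,"y": 0,"z": -0.4,"turn": 0}
    - {"x": 0,"y": 0,"z": -0.2,"turn": 0}
    - {"x": 0,"y": 0,"z": 0,"turn": 0}
    - {"x": 0,"y": 0,"z": 0,"turn": 0}
    - {"x": 0,"y": 0,"z": 0,"turn": 0}

```text
t: 33.3
tool_pos: [0.5913, -0.0438, 0.1515]
tool_rot: [-2.56, -1.819, 0.001]
contact_force: [-0.3, -0.2, -0.8]
opening: 0.0443
grip_force: 72.2
```

```bash
python3 - <<'E'
from h import *
o=ctrl.get_obs();print(o['tool_pos'],psi(),o['q'])
a=snap('scene','s6'); b=snap('top','t6')
print([(d['pixel'],d['confidence'],ray('scene',d['pixel'],.005).round(4)) for d in ctrl.mark_of('scene','tray_floor')[:1]])
h=cv2.cvtColor(b,cv2.COLOR_RGB2HSV); m=((h[...,0]>105)&(h[...,0]<130)&(h[...,1]>120)).astype(np.uint8); m[:,:320]=0;m[:185]=0;m[260:]=0;m[:,410:]=0
r=cv2.minAreaRect(cv2.findNonZero(m)); print(m.sum(),r, ray('top',r[0],.01), [ray('top',p,.012)[:2].round(3).tolist() for p in cv2.boxPoints(r)])
o=np.zeros((560,800,3),np.uint8)
o[:,:500]=cv2.resize(a[150:318,150:300,::-1],(500,560),interpolation=cv2.INTER_CUBIC)
o[:400,500:]=cv2.resize(b[145:265,330:420,::-1],(300,400),interpolation=cv2.INTER_CUBIC)
cv2.imwrite('pics/c7.png',o)
E
```

```text
[ 0.59125752 -0.04376578  0.15154814] 1.235790312410043 [-1.99353646e-01  3.96073153e-02  1.76257803e+00 -3.24123810e-05
  1.34072390e+00  1.35659917e-01]
[([191.0, 284.6], 0.79, array([ 0.4581, -0.2787,  0.005 ]))]Traceback (most recent call last):
  File "<stdin>", line 6, in <module>
cv2.error: OpenCV(4.12.0) /io/opencv/modules/imgproc/src/convhull.cpp:143: error: (-215:Assertion failed) total >= 0 && (depth == CV_32F || depth == CV_32S) in function 'convexHull'
```

```bash
python3 - <<'E'
from h import *
a=cv2.imread('pics/s6.png'); b=cv2.imread('pics/t0.png')
print(b[216,365])
f=b.astype(int); m=((f[...,0]>f[...,2]*1.4)&(f[...,0]>f[...,1]*1.25)).astype(np.uint8); k=np.zeros_like(m); k[185:255,325:410]=m[185:255,325:410]
r=cv2.minAreaRect(cv2.findNonZero(k)); print(k.sum(),r,ray('top',r[0],.01)); P=[ray('top',p,.012)[:2] for p in cv2.boxPoints(r)]; print(np.round(P,3).tolist(), [round(float(np.linalg.norm(P[i]-P[i-1])),3) for i in range(4)])
cv2.imwrite('pics/c7.png',cv2.resize(a[150:320,150:340],(670,600),interpolation=cv2.INTER_CUBIC))
E
```

```text
[107  76  68]
1950 ((366.0, 217.5), (41.0, 52.0), 90.0) [ 0.45659842 -0.28271241  0.01      ]
[[0.519, -0.204], [0.519, -0.363], [0.394, -0.36], [0.394, -0.202]] [0.125, 0.159, 0.125, 0.158]
```

View pics/c7.png

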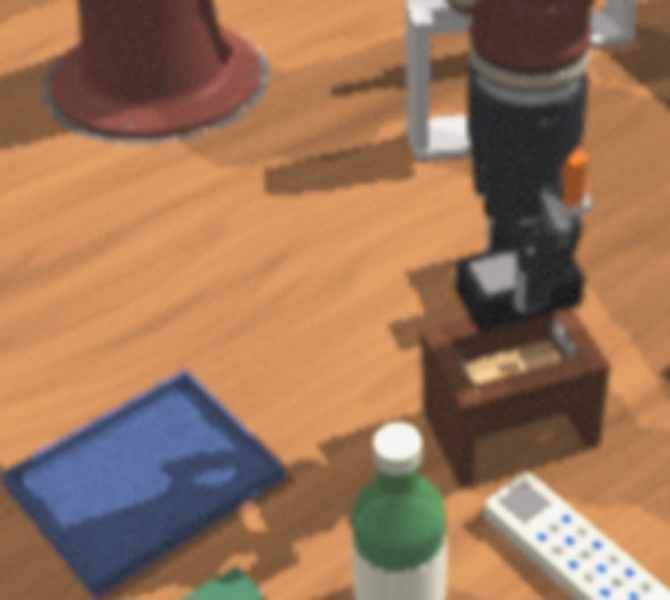

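The block is held clear of the dock at crop (520,280). The tray's centre is about (0.457,-0.281), square to the world axes, and the bottle stands off to the side.

Call:
carry_out:
  moves:
    - {"x": 0,"y": 0,"z": -0.4,"turn": -0.112}
    - {"x": 0,"y": 0,"z": 0,"turn": -0.112}
    - {"x": 0,"y": 0,"z": 0,"turn": -0.111}
    - {"x": -0.3,"y": -0.8,"z": 0,"turn": 0}
    - {"x": -0.4,"y": -0.9,"z": 0,"turn": 0}
    - {"x": -0.4,"y": -0.9,"z": 0,"turn": 0}
    - {"x": -0.5,"y": -0.9,"z": 0,"turn": 0}
    - {"x": -0.6,"y": -0.8,"z": 0,"turn": 0}

```text
t: 34.25
tool_pos: [0.4831, -0.0989, 0.1619]
tool_rot: [-2.22, -2.222, 0.0]
contact_force: [0.2, -0.3, -0.0]
opening: 0.044
grip_force: 72.1
```

Call:
carry_out:
  moves:
    - {"x": -0.8,"y": -0.6,"z": 0,"turn": 0}
    - {"x": -0.9,"y": -0.3,"z": 0,"turn": 0}
    - {"x": -0.9,"y": -0.2,"z": 0,"turn": 0}
    - {"x": -0.9,"y": 0,"z": 0,"turn": 0}
    - {"x": -0.9,"y": 0,"z": 0,"turn": 0}
    - {"x": -0.9,"y": 0,"z": 0,"turn": 0}
    - {"x": -0.9,"y": 0,"z": 0,"turn": 0}
    - {"x": -0.8,"y": 0,"z": 0,"turn": 0}

```text
t: 35.05
tool_pos: [0.4565, -0.2748, 0.162]
tool_rot: [-2.222, -2.221, 0.0]
contact_force: [0.3, 0.2, -0.2]
opening: 0.044
grip_force: 72.1
```

```bash
python3 - <<'E'
from h import *
o=ctrl.get_obs();print(o['tool_pos'],psi(),o['opening'])
plan(.457,-.281,.035,1.571)
plan(.457,-.281,.0185,1.571)
E
```

```text
[ 0.45650883 -0.27484751  0.16204808] 1.5704194248862609 0.04403346624591111
turn -0.001 units [-0.25  0.02  5.08] F [ 0.3  0.2 -0.2] t 35.05
turn -0.001 units [-0.25  0.02  5.74] F [ 0.3  0.2 -0.2] t 35.05
```

Call:
carry_out:
  moves:
    - {"x": -0.25,"y": 0,"z": 0.4,"turn": 0}
    - {"x": 0,"y": 0,"z": 0.8,"turn": 0}
    - {"x": 0,"y": 0,"z": 0.8,"turn": 0}
    - {"x": 0,"y": 0,"z": 0.8,"turn": 0}
    - {"x": 0,"y": 0,"z": 0.8,"turn": 0}
    - {"x": 0,"y": 0,"z": 0.8,"turn": 0}
    - {"x": 0,"y": 0,"z": 0.6,"turn": 0}
    - {"x": 0,"y": 0,"z": 0.3,"turn": 0}

```text
t: 35.85
tool_pos: [0.4556, -0.2787, 0.0275]
tool_rot: [-2.219, -2.219, 0.0]
contact_force: [-0.9, 0.4, -2.0]
opening: 0.0441
grip_force: 72.1
```

Call:
carry_out:
  moves:
    - {"x": 0,"y": 0,"z": 0.08,"turn": 0}
    - {"x": 0,"y": 0,"z": 0.06,"turn": 0}
    - {"x": 0,"y": 0,"z": 0.06,"turn": 0}
    - {"x": 0,"y": 0,"z": 0.06,"turn": 0}
    - {"x": 0,"y": 0,"z": 0.06,"turn": 0}
    - {"x": 0,"y": 0,"z": 0.04,"turn": 0}
    - {"x": 0,"y": 0,"z": 0,"turn": 0}
    - {"x": 0,"y": 0,"z": 0,"turn": 0}

```text
t: 36.65
tool_pos: [0.457, -0.2803, 0.0213]
tool_rot: [2.221, 2.221, -0.0]
contact_force: [-1.6, 0.3, 2.7]
opening: 0.0441
grip_force: 72.5
```

Call:
carry_out:
  moves:
    - {"x": 0,"y": 0,"z": 0.02,"turn": 0}
    - {"x": 0,"y": 0,"z": 0.01,"turn": 0}
    - {"x": 0,"y": 0,"z": 0,"turn": 0}
    - {"x": 0,"y": 0,"z": 0,"turn": 0}
    - {"x": 0,"y": 0,"z": 0,"turn": 0}
    - {"x": 0,"y": 0,"z": 0,"turn": 0}
    - {"x": 0,"y": 0,"z": 0,"turn": 0}
    - {"x": 0,"y": 0,"z": 0,"turn": 0}

```text
t: 37.45
tool_pos: [0.457, -0.2804, 0.0213]
tool_rot: [2.221, 2.221, -0.0]
contact_force: [-3.4, 2.0, 8.3]
opening: 0.0444
grip_force: 73.1
```

Firmly on the tray floor. I'll release and rise.

Call:
carry_out:
  moves:
    - {"x": 0,"y": 0,"z": 0,"turn": 0}
    - {"x": 0,"y": 0,"z": 0,"turn": 0}
    - {"x": 0,"y": 0,"z": 0,"turn": 0}
    - {"x": 0,"y": 0,"z": 0,"turn": 0}
    - {"x": 0,"y": 0,"z": -0.2,"turn": 0}
    - {"x": 0,"y": 0,"z": -0.5,"turn": 0}
    - {"x": 0,"y": 0,"z": -0.8,"turn": 0}
    - {"x": 0,"y": 0,"z": -1,"turn": 0}
  grip: 62

```text
t: 38.25
tool_pos: [0.4563, -0.2797, 0.0833]
tool_rot: [-2.221, -2.22, 0.0]
contact_force: [0.2, -0.6, 0.6]
opening: 0.0621
grip_force: 0.0
```

Call:
carry_out:
  moves:
    - {"x": 0,"y": 0,"z": -1,"turn": 0}
    - {"x": 0,"y": 0,"z": -1,"turn": 0}
    - {"x": 0,"y": 0,"z": -1,"turn": 0}
    - {"x": 0,"y": 0,"z": -1,"turn": 0}
    - {"x": 0,"y": 0,"z": -1,"turn": 0}
    - {"x": 0,"y": 0,"z": 0,"turn": 0}
    - {"x": 0,"y": 0,"z": 0,"turn": 0}
    - {"x": 0,"y": 0,"z": 0,"turn": 0}

```text
t: 39.05
tool_pos: [0.4562, -0.2796, 0.2064]
tool_rot: [-2.22, -2.22, 0.0]
contact_force: [0.7, -0.8, -0.9]
opening: 0.0615
grip_force: 0.0
```

```bash
python3 -c "
from h import *
a=snap('scene','s7');print(ctrl.get_obs()['tool_pos'])"
```

```text
[ 0.45603598 -0.27951858  0.20601159]
```

View pics/s7.png

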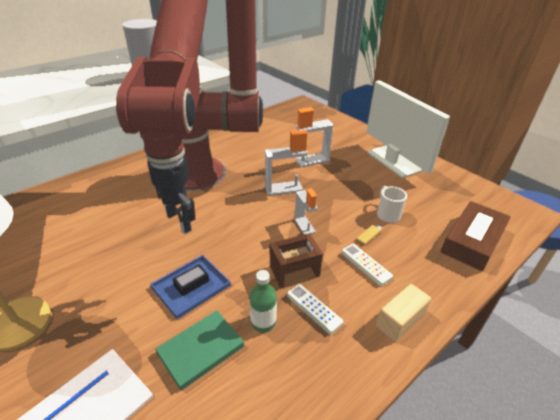

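The block lies flat in the tray at (191,278), the tool stands upright at (305,212) clear of the dock, and everything else is where it was.

```bash
python3 -c "
from h import *
print(ctrl.finish_job())"
```

```text
the job is handed in; nothing more can be done
None
```

The charger block was pushed up about 15 mm, pulled out and set flat in the blue tray; the tool stands upright clear of the dock, the other things look unmoved in the last picture, and the job was handed in at about 39 s.

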